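# Seat the flask in its stand and twist off the cap of unknown hand

## Robot

A 6-joint arm with a two-finger parallel gripper is mounted at the origin on a cart in front of the work surface, level with it; the furniture and walls round the work are solid. World frame = base frame: x ahead of the robot, y to its left, z up, the work surface at z = 0. Lengths are in mm, angles in rad, forces in N, time in s.
With the tool pointing down it reaches from about 400 to 825 mm from the base axis. Payload 7 kg.
Tool frame: the origin (TCP) lies midway between the tips of the shut fingers; the grasp point (between the pads) lies 19 mm behind it; z points along the fingers, y is the line along which they close (so a half turn about z gives the same grasp; the last joint's range is limited). The gripper opens to 88 mm and grips with 3 to 60 N. Pads are 19 mm wide; open, the fingers measure 130 mm over their backs; the gripper's body (78 mm by 193 mm) begins 47 mm behind the grasp point.
Start: joints at [-0.921, 0.359, 0.012, 0, -1.224, -0.288], TCP at [238.894, -631.288, 226.561] pointing down, gripper open.
Joint ranges: [-3.07, 3.07], [-1.43, 2.12], [-1.02, 1.25], [-3.03, 1.67], [-3.05, -0], [-3.03, 3.03]. Speed limits (rad/s): [2.39, 2.39, 3.01, 3.14, 3.14, 3.14].

## Interface

Orientations are given as a unit quaternion [x, y, z, w].
In Python, from bench import ctrl, fingers, kin, imaging gives the robot as it stands. Calls block until the motion is done:
- ctrl.move_pose(position, orientation): joint-space move of the TCP to a pose.
- ctrl.move_straight(position, ori=None, vel=150, until_force=None): straight line of the TCP; ori=None keeps the orientation; vel is the mean speed in mm/s. With until_force (N) it stops when the force on the tool has changed by that much, and returns True; else False.
- ctrl.movej(angles): joint-space move.
- fingers.release() and fingers.gripper_close(squeeze=None): open the fingers fully, or close them until they stop; squeeze is the grip in N (None keeps the last).
- ctrl.pause(seconds).
- kin.solve_ik(position, orientation): joint angles nearest the present ones, or None.
- ctrl.sense(): the state.
- imaging.snapshot(name): name is "scene" or "top" or "wrist"; returns a dict with "img" (480x640x3 uint8, blue, green, red), "intrinsics" (3x3 intrinsics, pixels), "distortion" ([k1, k2, p1, p2, k3] as OpenCV has them; the pictures are not rectified), "R" (3x3) and "t" (3): a world point X has camera coordinates R X + t; the wrist camera has in their place "mount" (4x4, takes a point from camera to tool coordinates, whose origin is the TCP and whose axes are the flange's). Camera axes: x right, y down, z forward; pixel columns grow to the right and rows downward; lengths in mm; the calibration is good to about 2 mm. A picture is of the moment at which its call begins: read the wrist's pose just before it. There is no depth.
A pose or a line that the arm cannot do raises ctrl.IKError and nothing moves.
- ctrl.sign_off(): hands the job in; it is judged then, once.
Trained networks look in a picture, given as the dict that the camera call returned (one of the last four; its "shot" number tells which), for a name from the list of things; names that differ only in an ending like _2 or _b are one class to them, and where a whole thing is asked for, a point or a joint stands for the part that bears it (a point fixed in the world has none). Each returns a list of dicts, best first, with "score" (0 to 1); they miss things now and then, are a little off and sometimes report something else, mostly with a low value. They report only what shows in the picture. A call takes as long as a camera call.
- imaging.masks_of(picture, label): "pixels" (480x640 bool, what is visible of it) and "extent" ([left, top, width, height] in pixels, round what is visible of it).
- imaging.tip_of(picture, label): "location" ([column, row] in pixels: a listed point, or the origin of a listed thing).
The state is a dict: "t": time; "q": joint angles; "qd": joint speeds; "effort": joint torques, N m; "position": TCP position; "orientation": TCP orientation; "contact_force": force on the tool from outside, world axes, zero at the start; "wrist_torque": the same for the moment, N m; "width": finger opening in mm; "grip_force": force on a finger pad.
Only numpy, scipy, OpenCV 4.12 (cv2) and the standard library are available. Lean on these libraries where they do the work, as an engineer would, in place of code of your own. Each camera call takes 0.05 s, during which the arm holds its last target. There are 200 camera calls.

## Task

Set the square flask upright and fully home in the square pocket of the wooden stand, so that it cannot turn, then take off its wooden twist cap. The cap may be left-handed or right-handed and you cannot see which: try to turn it, and if it binds do not force it but turn it the other way, about a fifth of a turn, until it comes free. Lift the cap at least 6 cm above where it sat and finish still holding it up there, upright, with the flask left standing in the stand and the other things left alone.

Things in the scene. Friction and masses are not known exactly. Their poses are not given: they have to be found in the camera images.
- stand: Wooden stand fixed to the worktop: a square block 86 x 86 mm, 32 mm high, with a square pocket open at the top, 62 x 62 mm, 20 mm deep (walls 12 mm, edges rounded), on a foot 96 (x) x 136 (y) x 10 mm. Origin at the centre of the underside; z up; x and y along the pocket's sides. Pocket floor 12 mm above the origin.
- pocket (a point): Centre of the pocket floor of the stand, 12 mm above the worktop; axes as the stand's. The flask's origin comes here.
- flask: White ceramic flask, about 0.4 kg, loose: square body 58 x 58 mm, 80 mm high (edges rounded 5 mm), round shoulder 55 mm across up to 88 mm, round neck under the cap. 121 mm high with the cap on. Origin at the centre of the underside; z up; x and y square to the sides. Fits the pocket with 2 mm to spare each side, in any of four quarter turns; in it it can still turn 0.07 rad either way.
- flask_grip (a point): On the flask's axis, 70 mm above its underside: the flat sides (58 mm across) can be gripped here, with the fingertips 60 to 70 mm above the underside so that the gripper's body clears the cap, whose top is 51 mm above this point; or lift the flask by its cap. Axes as the flask's.
- cap: Round fluted light-wood twist cap on the flask, 49 mm across and 30 mm high, 0.06 kg. Origin at the centre of its lower rim, 91 mm above the flask's origin when on; z up along the turning axis. A hidden cross-bar under it catches in the neck: unturned, it cannot be pulled off and lifts the flask with it. Turned far enough the right way it lifts straight off. A 30 to 50 N grip is enough.
- cap_grip (a point): Grip height on the cap's axis, 20 mm above its rim, 10 below its top, 23 above the shoulder. The cap turns loosely 0.1 to 0.3 rad either way; there the barred way meets a hard stop (torque rises at once or the fingers slip); the right way stays loose (under 0.2 N m) and from 0.9 rad (best 1.2) to 2 rad from the start it lifts off. The right way, clockwise or not, differs between starts.
- salt_shaker: Bystander: glass salt shaker with grey top, 44 mm across, 90 mm high; origin at the centre of the underside. Leave it where it stands.
- tin_paste: Bystander: small round tin, 57 mm across, 72 mm high; origin at the centre of the underside. Leave it where it stands.
- sardine_tin: Bystander: flat tin lying on the worktop, 63 x 105 x 24 mm; origin at the centre of the underside. Leave it where it lies.

How it is judged:
By the outcome, as a careful person would: the job done as asked, in the order asked, and still so for the second after the job is handed in, while the arm keeps its last pose, push and grip.
It also fails if it takes over 58 s, if anything falls off the work surface, if the arm or the gripper's body presses on something with over 40 N, if the wrist force passes 120 N, or if a joint passes its speed limit or range.

## Working session

There is one attempt and no reset: what is moved stays moved. The work goes in short steps, each a Python script; the robot and the scene stay as the last script left them, time stands still between calls to the robot, and variables do not carry over. Pictures are saved under pics/ and viewed, at most 10 in all, crops included, and the job is handed in when it is done.

```bash
mkdir -p pics; ls
python3 - <<'E'
from bench import ctrl,fingers,kin,imaging
import cv2,numpy as np
s=ctrl.sense();print(s['t'],s['position'],s['orientation'],s['width'])
ims=[]
for n in ['scene','top']:
    p=imaging.snapshot(n);ims.append(p['img']);np.savez(f'{n}.npz',**{k:p[k] for k in ['img','intrinsics','distortion','R','t']})
    for l in ['stand','pocket','flask','flask_grip','cap','cap_grip','salt_shaker','tin_paste','sardine_tin']:
        m=[] if l in('pocket','flask_grip','cap_grip') else imaging.masks_of(p,l)
        t=imaging.tip_of(p,l)
        print(n,l,[(round(a['score'],2),a['extent']) for a in m[:2]],[(round(a['score'],2),np.round(a['location'],1)) for a in t[:2]])
    print(p['R'].round(3).tolist(),p['t'])
    cv2.imwrite(f'pics/{n}0.png',p['img'])
E
```

```text
bench.py
pics
0.0 [ 238.73320013 -630.88197465  225.61977746] [-1.79854940e-01  9.83692815e-01  7.77243445e-04 -2.06198670e-04] 87.8157025714717
scene stand [(0.64, [262.2, 273.4, 79.1, 49.1])] [(0.79, array([297.6, 298.6]))]
scene pocket [] [(0.81, array([298.2, 295.7]))]
scene flask [(0.66, [226.0, 229.0, 31.6, 21.6])] []
scene flask_grip [] [(0.46, array([298.5, 299.3]))]
scene cap [(0.85, [227.2, 212.2, 22.8, 15.7]), (0.6, [227.9, 228.1, 30.0, 18.5])] [(0.88, array([236.5, 225.8]))]
scene cap_grip [] [(0.83, array([241.2, 220.2]))]
scene salt_shaker [(0.74, [321.4, 232.7, 17.7, 38.8])] [(0.55, array([327.2, 270.5])), (0.32, array([243.5, 233.1]))]
scene tin_paste [(0.72, [267.8, 200.1, 24.6, 38.2]), (0.2, [228.0, 211.3, 24.2, 21.2])] [(0.92, array([277.9, 231. ]))]
scene sardine_tin [(0.7, [270.4, 355.5, 61.6, 36.7])] [(0.56, array([301.7, 378.8]))]
[[0.865, -0.502, 0.026], [-0.208, -0.404, -0.891], [0.457, 0.765, -0.453]] [-682.24008254   82.46169126 1194.73522432]
top stand [(0.88, [303.4, 218.5, 57.2, 43.4])] [(0.84, array([329.5, 239.8]))]
top pocket [] [(0.79, array([325.3, 239.8]))]
top flask [(0.59, [237.3, 238.4, 28.7, 31.2]), (0.48, [401.3, 271.0, 39.2, 41.7])] [(0.65, array([249.2, 252.3]))]
top flask_grip [] []
top cap [(0.57, [235.2, 239.5, 22.2, 23.9])] [(0.62, array([244.3, 255.1]))]
top cap_grip [] [(0.6, array([244.6, 250.8]))]
top salt_shaker [(0.83, [290.9, 185.6, 18.1, 16.3]), (0.69, [235.9, 243.8, 13.5, 20.0])] [(0.75, array([300.8, 194.9])), (0.73, array([205.6, 193.9]))]
top tin_paste [(0.57, [186.7, 176.2, 31.6, 31.3])] [(0.9, array([203.1, 192.9]))]
top sardine_tin [(0.82, [400.6, 271.1, 38.9, 40.6])] [(0.62, array([420.9, 287.4]))]
[[0.023, -1.0, 0.011], [-0.998, -0.024, -0.061], [0.061, -0.009, -0.998]] [-334.40395098  558.58794709 1121.33492063]
```

Run:
```python
import cv2,numpy as np
a=cv2.imread('pics/scene0.png')[180:400,200:400];b=cv2.imread('pics/top0.png')[160:330,170:450]
a=cv2.resize(a,(545,600),interpolation=3);b=cv2.resize(b,(800,486),interpolation=3)
cv2.imwrite('pics/a.png',a);cv2.imwrite('pics/b.png',b)
```

```text
(no output)
```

View pics/a.png

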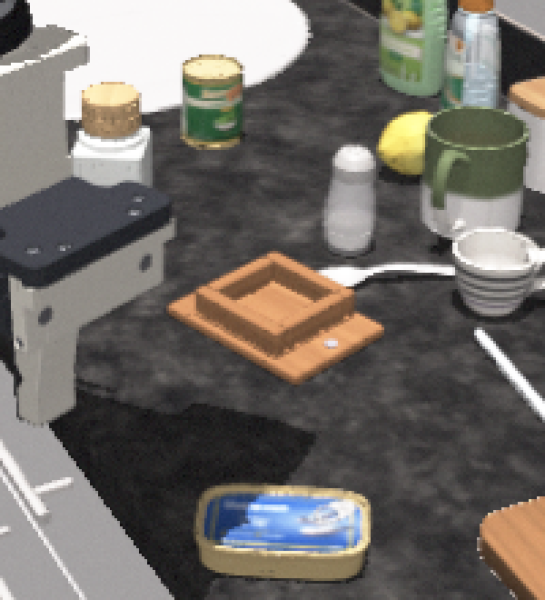

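View pics/b.png

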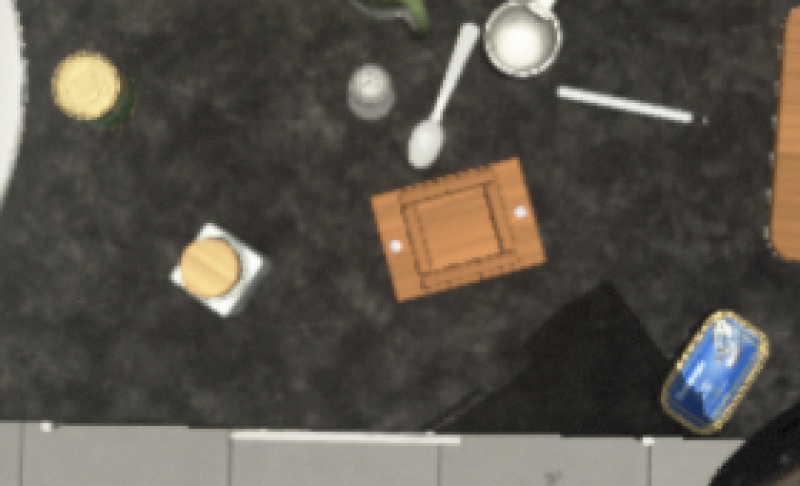

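The flask stands upright at the left of the top view, near (245,253) px. The stand is at (330,240), turned about -14° in the image, and the bystanders are clear of the route between them. Next I'll get coarse positions from the visible corners, then refine them with the wrist camera.

```bash
cat > h.py <<'E'
from bench import ctrl,fingers,kin,imaging
import cv2,numpy as np
from scipy.spatial.transform import Rotation as Rot
def down(yaw): # tool pointing down, tool y axis at world angle yaw
    y=np.array([np.cos(yaw),np.sin(yaw),0]);z=np.array([0,0,-1.]);x=np.cross(y,z)
    return Rot.from_matrix(np.c_[x,y,z]).as_quat()
def cam(p,s=None):
    if 'mount' in p:
        R=Rot.from_quat(s['orientation']).as_matrix();M=np.array(p['mount'])
        Rc=R@M[:3,:3];c=R@M[:3,3]+s['position'];return Rc.T,-Rc.T@c
    return np.array(p['R']),np.array(p['t'])
def back(p,px,z,s=None):
    R,t=cam(p,s);u=cv2.undistortPoints(np.array(px,float).reshape(-1,1,2),p['intrinsics'],p['distortion']).reshape(-1,2)
    d=np.c_[u,np.ones(len(u))]@R;c=-R.T@t
    return c+d*((z-c[2])/d[:,2])[:,None]
def proj(p,X,s=None):
    R,t=cam(p,s);return cv2.projectPoints(np.array(X,float).reshape(-1,3),cv2.Rodrigues(R)[0],t,p['intrinsics'],p['distortion'])[0].reshape(-1,2)
E
python3 - <<'E'
from h import *
p=dict(np.load('top.npz'));q=dict(np.load('scene.npz'))
f=lambda a:np.array(a)/2.857+[170,160]
F=back(p,f([(208,224),(265,262),(225,315),(172,275)]),80);S=back(p,f([(372,197),(519,157),(547,262),(399,301)]),10)
for n,P in(('flask',F),('stand',S)):
    d=P-np.roll(P,-1,0);print(n,P.mean(0).round(1),np.linalg.norm(d,axis=1).round(1),np.arctan2(d[:,1],d[:,0]).round(3))
g=lambda a:np.array(a)/2.727+[200,180]
print(back(q,g([(112,95)]),121),back(p,f([(210,268)]),121),back(p,[244.3,255.1],91),'tin/salt',back(p,[[203.1,192.9],[300.8,194.9]],0),'sardine',back(p,[[420.9,287.4]],0))
for x,y in ((F.mean(0)[:2]),(S.mean(0)[:2])):
    for a in np.arange(-3.2,3.2,.4):
        for z in (65,300):
            r=kin.solve_ik([x,y,z],down(a)); print(round(a,2),z,None if r is None else np.round(r,2)) if z==65 else 0
w=imaging.snapshot('wrist');print(w['mount'],w['intrinsics'])
E
```

```text
flask [ 517.9 -150.5   80. ] [56.7 54.4 54.9 51.3] [ 1.01  -0.619 -2.188  2.556]
stand [ 559.3 -351.3   10. ] [134.3  95.7 134.3  94.3] [ 1.862  0.279 -1.29  -2.863]
[[ 517.09232751 -159.19079964  121.        ]] [[ 517.67935794 -150.59937168  121.        ]] [[ 515.322709   -147.92372145   91.        ]] tin/salt [[ 672.93205936  -23.06378005    0.        ]
 [ 673.48927088 -272.78149074    0.        ]] sardine [[ 445.61552427 -582.59370028    0.        ]]
-3.2 65 [ 0.08  0.3  -0.49  0.   -0.78 -0.14]
-2.8 65 [ 0.08  0.3  -0.49  0.   -0.78  0.26]
-2.4 65 [ 0.08  0.3  -0.49  0.   -0.78  0.66]
-2.0 65 [ 0.08  0.3  -0.49  0.   -0.78  1.06]
-1.6 65 [ 0.08  0.3  -0.49  0.   -0.78  1.46]
-1.2 65 [ 0.08  0.3  -0.49  0.   -0.78  1.86]
-0.8 65 [ 0.08  0.3  -0.49  0.   -0.78  2.26]
-0.4 65 [ 0.08  0.3  -0.49  0.   -0.78  2.66]
-0.0 65 None
0.4 65 [ 0.08  0.3  -0.49  0.   -0.78 -2.82]
0.8 65 [ 0.08  0.3  -0.49 -0.   -0.78 -2.42]
1.2 65 [ 0.08  0.3  -0.49  0.   -0.78 -2.02]
1.6 65 [ 0.08  0.3  -0.49  0.   -0.78 -1.62]
2.0 65 [ 0.08  0.3  -0.49  0.   -0.78 -1.22]
2.4 65 [ 0.08  0.3  -0.49  0.   -0.7
[... 478 characters left out ...]
.27  0.47 -0.21  0.   -0.89 -2.48]
0.8 65 [-0.27  0.47 -0.21  0.   -0.89 -2.08]
1.2 65 [-0.27  0.47 -0.21  0.   -0.89 -1.68]
1.6 65 [-0.27  0.47 -0.21  0.   -0.89 -1.28]
2.0 65 [-0.27  0.47 -0.21  0.   -0.89 -0.88]
2.4 65 [-0.27  0.47 -0.21  0.   -0.89 -0.48]
2.8 65 [-0.27  0.47 -0.21  0.   -0.89 -0.08]
[[-1.67001093e-04 -9.64411519e-01 -2.64405738e-01  7.05777452e+01]
 [ 9.99999902e-01 -2.69531543e-04  3.51498607e-04  4.35213840e-01]
 [-4.10254992e-04 -2.64405653e-01  9.64411469e-01 -1.57303235e+02]
 [ 0.00000000e+00  0.00000000e+00  0.00000000e+00  1.00000000e+00]] [[394.38707044   0.         318.22081987]
 [  0.         394.38707044 239.83827356]
 [  0.           0.           1.        ]]
```

Run:
```python
from h import *
import pickle
def look(name,c,yaw,z,labels):
    o=down(yaw);x=Rot.from_quat(o).as_matrix()[:,0]
    ctrl.move_pose([c[0]+20*x[0],c[1]+20*x[1],z],o);ctrl.pause(.2)
    s=ctrl.sense();p=imaging.snapshot('wrist');pickle.dump((p,s),open(name+'.pkl','wb'))
    for l in labels:
        for a in imaging.tip_of(p,l)[:1]: print(l,a['score'],a['location'])
    print(s['t'],s['position'],c,proj(p,[c[0],c[1],50],s)); return p['img']
a=look('stand',(559.3,-351.3),1.856,260,['pocket','stand'])
b=look('flask',(517.9,-150.5),2.54,260,['flask','cap','cap_grip'])
cv2.imwrite('pics/w.png',cv2.resize(np.hstack([a,b])[:,:],(1280,480)))
cv2.imwrite('pics/ws.png',a);cv2.imwrite('pics/wf.png',b)
```

```text
stand 0.78 [320.0, 221.3]
3.3667 [ 539.49530666 -357.81502361  259.86898452] (559.3, -351.3) [[318.30855901 230.63013155]]
flask 0.8 [319.3, 219.3]
cap 0.7 [318.3, 242.8]
cap_grip 0.73 [322.1, 250.0]
4.5083 [ 506.74468256 -167.81671955  259.69708344] (517.9, -150.5) [[318.59215654 230.16097302]]
```

View pics/ws.png

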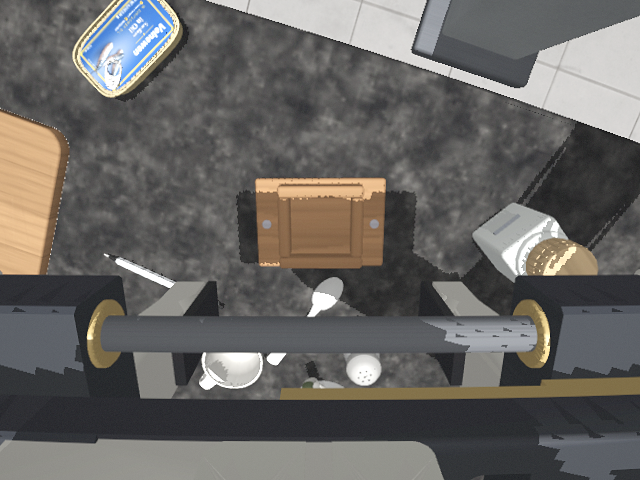

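View pics/wf.png

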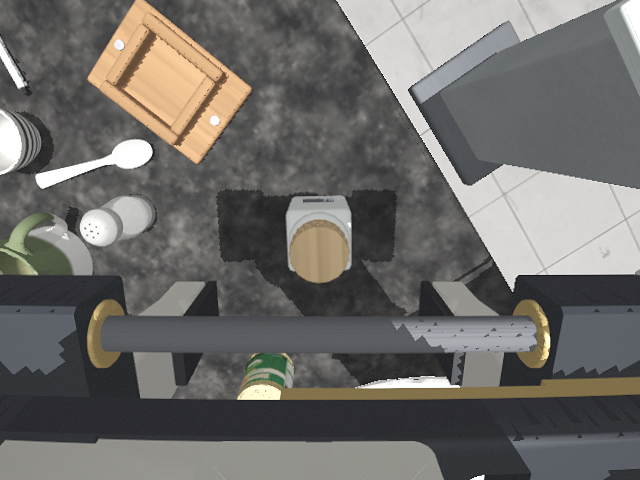

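Wrist views: the stand foot spans about (256,178)–(385,268), and the flask body top is at about (286,196)–(351,270) with its cap at (319,250). Both are nearly aligned with the image. I'll zoom in for exact edges.

Run:
```python
import cv2,numpy as np
a=cv2.imread('pics/ws.png')[165:285,245:400];b=cv2.imread('pics/wf.png')[185:290,270:370]
a=cv2.resize(a,None,fx=3,fy=3,interpolation=3);b=cv2.resize(b,None,fx=3,fy=3,interpolation=3)
o=np.zeros((360,800,3),np.uint8);o[:a.shape[0],:a.shape[1]]=a;o[:b.shape[0],480:480+b.shape[1]]=b;cv2.imwrite('pics/z.png',o)
```

```text
(no output)
```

View pics/z.png

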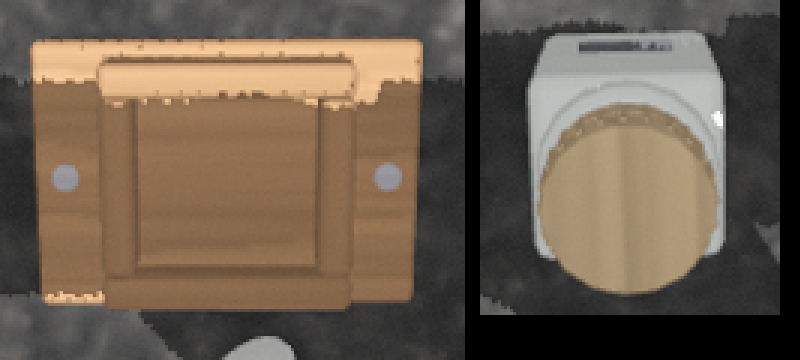

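```bash
cat > fit.py <<'E'
from h import *
import pickle
from scipy.optimize import least_squares
def fit(name,pts,px,x0,box):
    p,s=pickle.load(open(name+'.pkl','rb'))
    pts=np.array(pts,float);px=np.array(px,float)
    def pr(v):
        c,si=np.cos(v[2]),np.sin(v[2]);return proj(p,np.c_[v[0]+c*pts[:,0]-si*pts[:,1],v[1]+si*pts[:,0]+c*pts[:,1],pts[:,2]],s)
    m=~np.isnan(px)
    r=least_squares(lambda v:(pr(v)-px)[m],x0,x_scale=[1,1,.01],loss='soft_l1')
    print(name,r.x.round(3),'\n',(pr(r.x)-px).round(1).tolist());return r.x
k=lambda L,o:(np.array(L,float)+.5)/3-.5+o
n=np.nan
# stand, axes along tool: stand y=tool y at 1.856, so x at 0.285; image: right/up -> signs
p,s=pickle.load(open('stand.pkl','rb'));o=Rot.from_quat(s['orientation']).as_matrix()
print('tool x,y',o[:2,:2].round(3).tolist(),s['position'])
cor=lambda a,b,z,sx,sy:[sx*a/2,sy*b/2,z]
S=fit('stand',[[sx*48,sy*68,10] for sx,sy in((1,-1),(1,1),(-1,1),(-1,-1))]+[[sx*31,sy*31,12] for sx,sy in((-1,1),(-1,-1))]+[[sx*43,sy*43,32] for sx,sy in((1,-1),(1,1),(-1,1),(-1,-1))],
 k([(32,40),(422,40),(411,301),(42,304),(317,265),(137,265),(n,62),(n,62),(n,309),(n,309)],[245,165]),[559,-351,.285+np.pi],0)
F=fit('flask',[[29,0,80],[29,20,0],[29,-20,0],[0,29,80],[0,-29,80],[-29,24,80],[-29,-24,80],[0,0,121]],
 k([(n,80),(n,33),(n,33),(726,n),(529,n),(n,257),(n,257),(628,204)],[270-160,185]),[518,-150,.97+np.pi],0)
np.save('fit.npy',[S,F])
E
python3 fit.py
```

```text
tool x,y [[-0.96, -0.28], [-0.28, 0.96]] [ 539.49530666 -357.81502361  259.86898452]
stand [ 543.855 -291.695    3.423] 
 [[188.5, 0.1], [-73.2, -0.5], [-69.4, 1.0], [177.8, 0.1], [-3.7, -1.3], [113.8, -1.2], [nan, 0.2], [nan, -0.1], [nan, 0.8], [nan, 0.8]]
flask [ 518.957 -148.651    4.108] 
 [[nan, -2.9], [nan, -1.4], [nan, -1.3], [-65.5, nan], [65.6, nan], [nan, 1.1], [nan, 1.1], [0.0, 1.8]]
```

```bash
sed -i 's/pts=np.array(pts,float);/pts=np.array(pts,float)*[1,-1,1];/' fit.py; python3 fit.py
```

```text
tool x,y [[-0.96, -0.28], [-0.28, 0.96]] [ 539.49530666 -357.81502361  259.86898452]
stand [ 560.499 -348.772    3.427] 
 [[-1.2, -0.2], [1.0, -0.4], [0.9, 1.0], [-0.7, 0.2], [-1.2, -1.3], [1.1, -1.2], [nan, 0.1], [nan, -0.1], [nan, 0.8], [nan, 0.9]]
flask [ 518.942 -148.696    4.108] 
 [[nan, -3.0], [nan, -1.4], [nan, -1.4], [-0.1, nan], [0.1, nan], [nan, 1.1], [nan, 1.1], [-0.0, 1.8]]
```

Both poses fit to about 1 mm. Next: grip the flask body, carry it over, and lower it with force sensing.

Run:
```python
from h import *
S,F=np.load('fit.npy')
of=down(F[2]-np.pi/2);os_=down(S[2]-np.pi/2)
st=lambda m:(lambda s:print(m,round(s['t'],1),s['position'].round(1),'w',round(s['width'],1),'f',np.round(s['contact_force'],1),'T',np.round(s['wrist_torque'],2),'g',round(float(np.max(s['grip_force'])),1)))(ctrl.sense())
ctrl.move_pose([F[0],F[1],180],of);st('above')
print(ctrl.move_straight([F[0],F[1],64],vel=120,until_force=8));st('down')
fingers.gripper_close(squeeze=40);st('grip')
ctrl.move_straight([F[0],F[1],130],vel=120);st('lift')
ctrl.move_straight([S[0],S[1],130],ori=os_,vel=170);ctrl.pause(.2);st('over')
print(ctrl.move_straight([S[0],S[1],100],vel=80,until_force=8));ctrl.pause(.2);st('low')
print(ctrl.move_straight([S[0],S[1],74],vel=30,until_force=8));st('placed')
p=imaging.snapshot('scene');cv2.imwrite('pics/p.png',cv2.resize(p['img'][200:350,200:400],(800,600)))
```

```text
above 5.1 [ 518.9 -149.1  180.2] w 87.7 f [-0.   0.4  1.5] T [-0.01 -0.04  0.04] g 0.0
False
down 6.2 [ 519.6 -148.8   64.9] w 87.6 f [-1.1  0.1  0.8] T [ 0.06  0.   -0.02] g 0.0
grip 6.8 [ 519.2 -148.7   64.2] w 57.6 f [0.6 0.4 1.9] T [-0.11  0.08 -0.05] g 39.8
lift 7.5 [ 518.1 -148.5  129.1] w 57.4 f [ 0.2  1.4 -4.7] T [ 0.05  0.06 -0.01] g 39.8
over 9.1 [ 560.6 -348.1  130.3] w 57.7 f [-0.7  0.4 -4.6] T [-0.04 -0.06  0.05] g 39.8
False
low 9.8 [ 560.8 -348.9  100.5] w 57.8 f [-0.6 -0.1 -4.4] T [ 0.04 -0.06 -0.06] g 39.8
True
placed 10.6 [ 560.2 -348.7   76.2] w 58.1 f [-0.7  1.   4.3] T [ 0.42  0.15 -0.06] g 39.8
```

View pics/p.png

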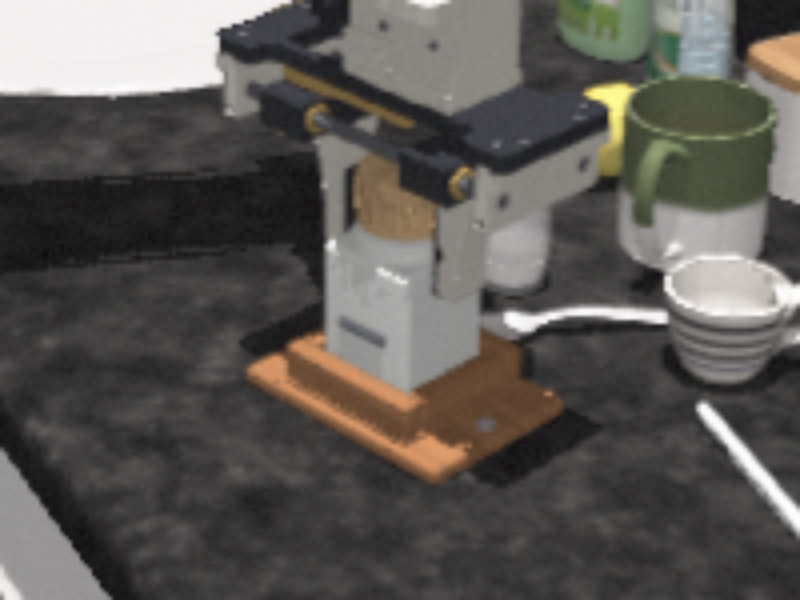

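The flask is home: TCP z is 76 mm, which matches 12 + 64, and it stands upright in the pocket in the picture. Next I'll release, rise to cap height, grip the cap and test-turn it in small steps.

```bash
cat > turn.py <<'E'
from h import *
def tz():
    v=[]
    for _ in range(3): v.append(ctrl.sense()['wrist_torque'][2]);ctrl.pause(.02)
    return float(np.mean(v))
def turn(q0,a0,sgn,amax,T0,step=.06,lim=.3):
    a=a0;log=[]
    while sgn*a<amax-1e-6:
        a+=sgn*step;q=q0.copy();q[5]+=a;ctrl.movej(q);T=tz()-T0;log.append((round(a,2),round(T,2)))
        if abs(T)>lim:
            T=tz()-T0
            if abs(T)>lim: print(log,'BINDS');return a,True
    print(log);return a,False
E
python3 - <<'E'
from turn import *
S,F=np.load('fit.npy')
fingers.release();ctrl.pause(.2);o=down(S[2]-np.pi/2)
ctrl.move_straight([S[0],S[1],105],vel=60)
fingers.gripper_close(squeeze=40);ctrl.pause(.2)
s=ctrl.sense();print(s['t'],s['position'],s['width'],s['grip_force'],s['contact_force'],s['wrist_torque'])
q0=np.array(kin.solve_ik([S[0],S[1],105],o));print(q0-s['q']);np.save('q0.npy',q0)
T0=tz()
a,b=turn(q0,0,1,.54,T0)
if b:
    ctrl.movej(q0);print('back',tz()-T0);a=0
s=ctrl.sense();print(s['t'],a,b,s['position'],s['width'],s['contact_force'],s['wrist_torque'])
np.save('turn.npy',[a,b,T0])
E
```

```text
13.1333 [ 560.45645988 -348.75547389  104.92643201] 47.332267970257824 39.99885193537921 [-0.54405967  0.19800592  0.3096063 ] [-0.02391349  0.00028144  0.00400801]
[ 0.00046888 -0.00227957 -0.00397166  0.00096208  0.00577261 -0.00040098]
[(0.06, -0.03), (0.12, -0.03), (0.18, -0.01), (0.24, -0.14), (0.3, -0.4)] BINDS
back -0.03037541126664655
15.175 0 True [ 560.07913118 -348.44628284  104.89038003] 47.394908869267475 [-0.66244534  0.5226649  -0.07028842] [0.25837221 0.20479055 0.00972748]
```

Positive binds at 0.3 rad with torque rising sharply, so I'll turn the other way.

Run:
```python
from turn import *
q0=np.load('q0.npy');T0=np.load('turn.npy')[2]
a,b=turn(q0,0,-1,1.26,T0,step=.07)
s=ctrl.sense();print(s['t'],a,b,s['position'],s['width'],s['contact_force'],s['wrist_torque'])
```

```text
[(-0.07, np.float64(-0.01)), (-0.14, np.float64(-0.01)), (-0.21, np.float64(-0.01)), (-0.28, np.float64(0.03)), (-0.35, np.float64(0.0)), (-0.42, np.float64(0.01)), (-0.49, np.float64(0.02)), (-0.56, np.float64(0.0)), (-0.63, np.float64(0.01)), (-0.7, np.float64(0.01)), (-0.77, np.float64(-0.01)), (-0.84, np.float64(-0.03)), (-0.91, np.float64(0.0)), (-0.98, np.float64(0.02)), (-1.05, np.float64(0.02)), (-1.12, np.float64(-0.03)), (-1.19, np.float64(-0.03)), (-1.26, np.float64(-0.02))]
20.575 -1.2600000000000007 False [ 560.49200547 -348.75507442  104.98068515] 47.03969127150729 [-0.30883931  0.23176452  0.16070444] [-0.13125934  0.01772414  0.02113849]
```

Run:
```python
from turn import *
S,F=np.load('fit.npy')
def fz():
    v=[]
    for _ in range(6): v.append(ctrl.sense()['contact_force'][2]);ctrl.pause(.03)
    return np.mean(v)
f0=fz();q=ctrl.move_straight([S[0],S[1],113],vel=30,until_force=6);f1=fz();print(q,f0,f1)
if not q and f1-f0>-2.3:
    q=ctrl.move_straight([S[0],S[1],200],vel=60,until_force=6);print(q,fz())
s=ctrl.sense();print(s['t'],s['position'],s['width'],s['contact_force'])
p=imaging.snapshot('scene');cv2.imwrite('pics/l.png',cv2.resize(p['img'][180:330,200:400],(800,600)))
```

```text
False -0.702075086215337 -0.23527480518176339
False -0.6776209425273706
23.1917 [ 560.41287515 -348.73075286  199.72457148] 47.91134765430748 [ 0.02012976 -0.59186788 -1.3601327 ]
```

View pics/l.png

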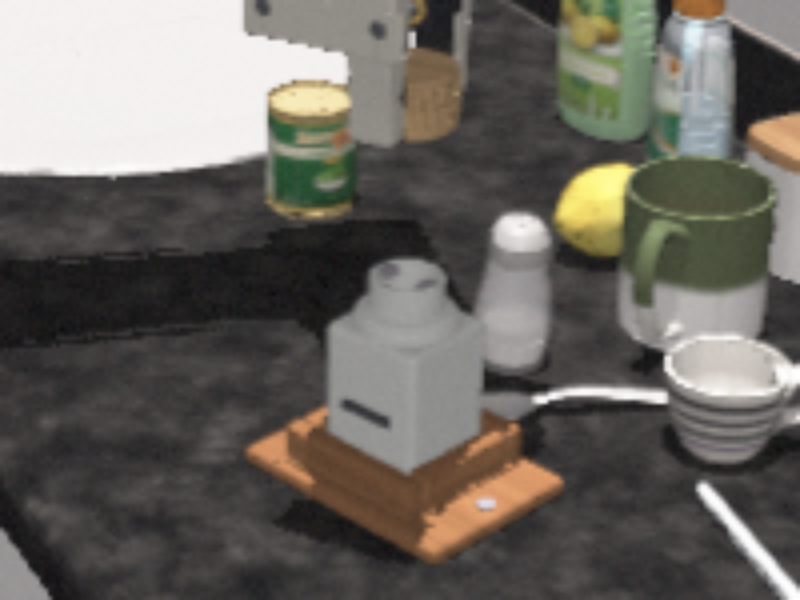

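The picture shows the cap held upright about 95 mm above its seat. The flask stands open and seated in the stand, and the salt shaker and tin are undisturbed.

```bash
python3 -c "
from bench import ctrl
ctrl.pause(.3);print(ctrl.sign_off())"
```

```text
the job is handed in; nothing more can be done
None
```

The flask stands fully home in the stand's pocket, and its cap came free turning the opposite way after the first direction bound; I handed the job in with the cap held upright about 95 mm above its seat, at about 23.5 s.

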